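# Set the drilling slide on its mark with the screw's slack out

### The job

The feed of the little drilling stand has been wound past its mark, and its screw has slack. Wind the crank back anticlockwise, gently, until you feel the slide come up against its stop, then bring it up clockwise to the mark, handle straight up, stopping there with the slack taken up clockwise. Let go and swing the slide's lock lever clockwise until it is nipped up firmly, without forcing crank or lever, and leave everything else on the bench where it is.

Things in the scene. Friction and masses are not known exactly. Their poses are not given: they have to be found in the camera images.
- stage: drilling stand, fixed to the bench: cast foot 200 x 200 x 35 mm; on it a bed 74 mm wide, 190 mm long, 85 mm high with a steel slide on top (70 x 180 mm, top at 108 mm; strip and clamps on it up to 125 mm). Origin on the bench under the bed's middle; own y along the bed away from the crank, own x from the bed to the column, z up. The crank is at its -y end, the lock lever on its -x side
- drill (a point): middle of the slim drill handpiece (25 mm thick, with its drill 130 to 258 mm above the bench; its cord rises to 272 mm) that hangs over the slide, 25 mm from its middle to the stand's own +y; its arm (at 195 to 230 mm) goes back 80 mm along the stand's own +x to a column 22 mm thick and 247 mm high. Keep clear of it
- axis (a point): point on the screw's level axis (along the stand's own y), in the plane in which the middle of the crank's handle goes round: 78 mm above the bench, 168 mm from the stand's origin to its own -y. It does not move
- grip (a point): middle of the crank's black handle: 15 mm thick, 52 mm long, level along the stand's own y, pointing away from the bed, 34 mm from the screw's axis and 34 mm clear of the crank arm; it goes round with the crank. The handle turns freely about itself, so a gripper holding it from above need not turn
- crank: crank with a graduated dial (37 mm across). Origin on the screw's axis, 60 mm nearer the bed than axis; own z points from the axis to the handle. Clockwise is as seen from the crank's end looking along the stand's own +y: the handle goes from the top towards the stand's own +x and the slide moves to +y. It starts 0.25 to 2.25 rad clockwise past the mark
- index (a point): index line on top of the screw's bearing. The dial's zero line lies on the handle's side: the mark is set when it stands at the index, that is when the handle is straight above the axis. The screw has slack, a tenth to a fifth of a turn, in which the crank turns against about 1 N at its handle and the slide stays; driving the slide takes 3 to 5 N at the handle
- stop (a point): fixed stop on the bed's +x side, which stops the slide a little behind its mark: the crank's handle is then somewhere between 1 and 2 rad anticlockwise of the top. Once the slide is on it, the screw winds up like a spring: the force at the handle climbs by about 3 N per mm above the drag. About 10 N is plenty to feel it; 25 N is forcing it
- slide (a joint): position of the slide (m), growing to the stand's own +y; 0 is its mark. One turn of the screw is 2 mm, so slack and stop are only tenths of a millimetre: felt, not measured here. With the slack taken up clockwise and the handle straight up it is 0; it must finish within 0.06 mm of that
- lock (a joint): angle of the slide's lock lever (rad), 0 fully loose, growing clockwise seen from above; starts between 0 and 0.35. It swings against about 1 N at the tip until it nips, somewhere past 1 rad; pushed on, it yields about 1 mm at the tip for each 3 to 4 N and springs back by that when let go. It is nipped up once pushed with more than 7 N at the tip; keep it under 25 N
- lock_handle: the lock lever's arm and black handle, 14 mm thick, reaching 68 mm from its pivot and rising gently; origin on the pivot axis 73 mm above the bench, own x along the arm
- lock_tip (a point): point in the lock lever's handle, 52 mm from the pivot, about 97 mm above the bench; the handle is 14 mm thick there and reaches 16 mm farther out. Clear of everything beside and below (the foot is 60 mm lower)
- lock_pivot (a point): on the lever's upright pivot, 75 mm above the bench; from the stand's origin 58 mm to its own -x and 10 mm to its own -y. Loose, the lever points 0.6 rad from the stand's own -x towards its own -y; it tightens by swinging past -x towards +y
- bur_stand: round stepped aluminium stand, 116 mm across and 62 mm high (about 110 mm with the burs that stand in it); origin under its centre. Not part of the job
- glass_jar: glass jar with some burs, 66 mm across, 85 mm high; origin under its centre. Not part of the job
- hammer: hammer, 250 mm long, lying flat; origin under its middle. Not part of the job
- wax_tub: open plastic tub 130 x 100 x 50 mm; origin under its centre. Not part of the job
- brass_pot: closed brass cylinder 54 mm across, 65 mm high, standing; origin under its centre. Not part of the job
- graver_a: graver with a mushroom-shaped pale wooden handle, 115 mm long, 27 mm high, lying on the bench in front of the drilling stand's lock lever; origin under its middle. Not part of the job
- graver_b: graver with a dark wooden handle, 115 mm long, 27 mm high, lying on the bench; origin under its middle. Not part of the job
- stone_cup: tiny brass cup, 30 mm across, 18 mm high, standing on the drilling stand's foot behind the bed, on the crank's side of the column; origin under its centre. Not part of the job

How it is judged:
By the outcome, as a careful person would: the job done as asked, in the order asked, and still so for the second after the job is handed in, with the robot touching nothing.
It also fails if it takes over 72 s, if anything falls off the work surface, if the arm or the gripper's body presses on something with over 40 N, if the wrist force passes 120 N, or if a joint passes its speed limit or range.

### The arm

A 6-joint arm with a two-finger parallel gripper is mounted at the origin on the work surface. World frame = base frame: x ahead of the robot, y to its left, z up, the work surface at z = 0. Lengths are in m, angles in degrees, forces in N, time in s.
With the tool pointing down it reaches from about 0.3 to 0.75 m from the base axis. Payload 8.5 kg.
Tool frame: the origin (TCP) lies midway between the tips of the shut fingers; the grasp point (between the pads) lies 19 mm behind it; z points along the fingers, y is the line along which they close (so a half turn about z gives the same grasp; the last joint's range is limited). The gripper opens to 85 mm and grips with 20 to 120 N. Pads are 22 mm wide; open, the fingers measure 114 mm over their backs; the gripper's body (76 mm by 85 mm) begins 54 mm behind the grasp point. The pads swing forward as they close: fully open they stand 13 mm farther back than shut.
Start: joints at [-87.336, 21.807, 74.336, -0, 83.858, -12.336], TCP at [0.142, -0.531, 0.231] pointing down, gripper open.
Joint ranges: [-178.18, 178.18], [-50.72, 133.34], [12.68, 142.11], [-81.47, 261.47], [9.98, 163.14], [-165.26, 165.26]. Speed limits (degrees/s): [136.94, 136.94, 180, 180, 180, 180].

### API

Orientations are given as a 3x3 rotation matrix whose columns are the frame's x, y, z axes.
In Python, from rig import env, get_image, close_job gives the robot as it stands.
- The arm moves only by the tool step_arm, never from a script. Its argument "targets" is a list of rows, each a list of 2 entries, a list of its own where there are three numbers: the shift along the tool's x, y, z as a fraction of full scale, then the turn, a rotation vector about the tool's x, y, z as a fraction of full scale. In form: [[[x, y, z], [wx, wy, wz]], ...]. A call has 1 to 10 rows; each row is the pose to reach, as a shift and turn from the pose commanded when the call began, along the tool's axes at that moment; what a row does not reach only later rows make up. Full scale, the value 1, is 0.3 m for a shift and 45 degrees for a turn. A row lasts 1/12 s, in which the tool goes at most 41.7 mm and 7.16 degrees, less where a joint would pass 70% of its speed; a pose out of reach is approached as far as the arm can. A call with a number of a shift or a turn outside -1 to 1 is refused whole. A call with a gripper value outside its range is refused whole. "jaw" is the finger opening in mm, from 0 to 85.4, set as the call begins (left out, the last holds). The fingers move at their own pace and stop on an object; "grip_force" is the grip in N (left out, the last holds). Time passes only in rows, so rows that repeat a pose let the fingers close. It gives the time, the measured TCP pose, the force, the opening and the grip force at its end, in the units of the state.
- env.observe(): the state, without advancing time (a new reading comes with each control period).
- get_image(name): name is "side" or "top"; returns a dict with "img" (384x512x3 uint8, red, green, blue), "z_map" (384x512 float32, m along the optical axis (not along the pixel's ray), 0 where there is no reading), "intrinsics" (3x3 intrinsics, pixels), "D" ([k1, k2, p1, p2, k3] as OpenCV has them; the pictures are not rectified), "rvec" (rotation vector, rad) and "tvec" (3), from world to camera coordinates, as OpenCV has them. Camera axes: x right, y down, z forward; pixel columns grow to the right and rows downward; lengths in m; the calibration is good to about 2 mm. A picture is of the moment at which its call begins.
- close_job(): hands the job in; it is judged then, once.
The state is a dict: "time_s": time; "q": joint angles; "qvel": joint speeds; "joint_efforts": joint torques, N m; "position": TCP position; "tool_rot": TCP orientation; "ft_force": force on the tool from outside, world axes, zero at the start; "wrist_torque": the same for the moment, N m; "grip_width": finger opening in m; "gripper_force": force on a finger pad.
Only numpy, scipy, OpenCV 4.12 (cv2) and the standard library are available. Lean on these libraries where they do the work, as an engineer would, in place of code of your own. Each camera call takes 0.05 s, during which the arm holds its last target. There are 200 camera calls.

## Working session

There is one attempt and no reset: what is moved stays moved. The work goes in short steps, Python scripts to look and compute and a tool call to move; the robot and the scene stay as the last step left them, time stands still between calls to the robot, and variables do not carry over. Pictures are saved under pics/ and viewed, at most 10 in all, crops included, and the job is handed in when it is done.

Besides the shell and the picture viewer there is one more tool, called after "Request:" as name([rows], argument=value, ...), one row to a line, values as JSON. step_arm: Moves the arm, as the interface text tells. Its arguments: {"type":"object","properties":{"targets":{"type":"array","items":{"type":"array"}},"jaw":{"type":"number"},"grip_force":{"type":"number"}},"required":["targets"]}

```bash
mkdir -p pics; cat > h.py <<'E'
import numpy as np,cv2
from rig import env,get_image,close_job
def cap(n):
    d=get_image(n); return d
def save(d,fn,crop=None,s=1):
    im=d["img"][:,:,::-1]
    if crop: im=im[crop[1]:crop[3],crop[0]:crop[2]]
    cv2.imwrite("pics/"+fn,cv2.resize(im,None,fx=s,fy=s,interpolation=cv2.INTER_CUBIC))
def ray(d,u,v):
    K=np.array(d["intrinsics"]);D=np.array(d["D"],float)
    p=cv2.undistortPoints(np.array([[[u,v]]],float),K,D)[0,0]
    R=cv2.Rodrigues(np.array(d["rvec"],float))[0];t=np.array(d["tvec"],float).ravel()
    return -R.T@t, R.T@np.array([p[0],p[1],1.0])   # origin, dir with camera z=1
def px3(d,u,v):
    c,r=ray(d,u,v); return c+r*d["z_map"][int(round(v)),int(round(u))]
def atz(d,u,v,z):
    c,r=ray(d,u,v); return c+r*(z-c[2])/r[2]
def tri(d1,p1,d2,p2):
    a,r=ray(d1,*p1);b,s=ray(d2,*p2)
    k=np.linalg.lstsq(np.c_[r,-s],b-a,rcond=None)[0]
    P,Q=a+k[0]*r,b+k[1]*s; return (P+Q)/2,np.linalg.norm(P-Q)
E
cat > a.py <<'E'
from h import *
import pickle
o=env.observe();print(o)
S={n:cap(n) for n in("top","side")}
pickle.dump(S,open("s0.pkl","wb"))
a=[cv2.resize(S[n]["img"][:,:,::-1],(800,600),interpolation=cv2.INTER_CUBIC) for n in S]
cv2.imwrite("pics/t0.png",a[0]);cv2.imwrite("pics/s0.png",a[1])
for n in S: print(n,ray(S[n],256,192))
E
python3 a.py
```

```text
{'time_s': 0.0, 'q': array([-8.73359212e+01,  2.18412066e+01,  7.43851664e+01, -3.06300822e-04,
        8.38585389e+01, -1.23357251e+01]), 'qvel': array([ 0.06802796,  0.00912275, -0.07408322, -0.00830878, -0.0399492 ,
       -0.00453792]), 'joint_efforts': array([-1.65422251e-03, -4.48467922e+01, -2.31282449e+01, -2.19853623e-04,
        4.66556463e-03, -2.46308254e-06]), 'position': array([ 0.14233142, -0.53095653,  0.23070733]), 'tool_rot': array([[ 9.65926575e-01,  2.58816242e-01, -7.41928370e-05],
       [ 2.58816065e-01, -9.65925491e-01,  1.48014386e-03],
       [ 3.11420520e-04, -1.44891259e-03, -9.99998902e-01]]), 'ft_force': array([-0.01886279,  0.07090021,  0.1436459 ]), 'wrist_torque': array([ 0.00515049, -0.04957058,  0.05781793]), 'gripper_force': 0.0, 'grip_width': 0.08577890719532266}
top (array([0.41115455, 0.03080654, 1.46514861]), array([ 0.1053102 , -0.01136563, -0.99466189]))
side (array([ 0.25363814, -0.75489039,  0.94174839]), array([ 0.27547477,  0.67998591, -0.67973898]))
```

View pics/t0.png

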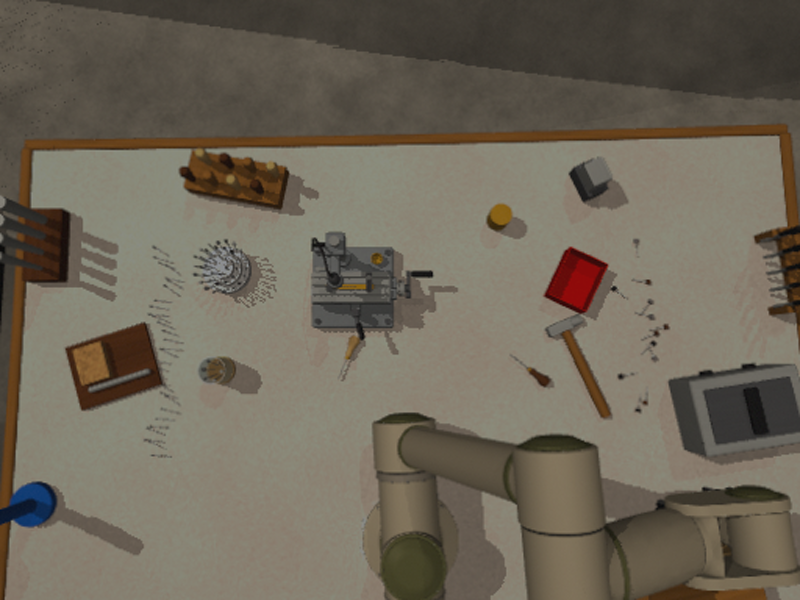

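View pics/s0.png

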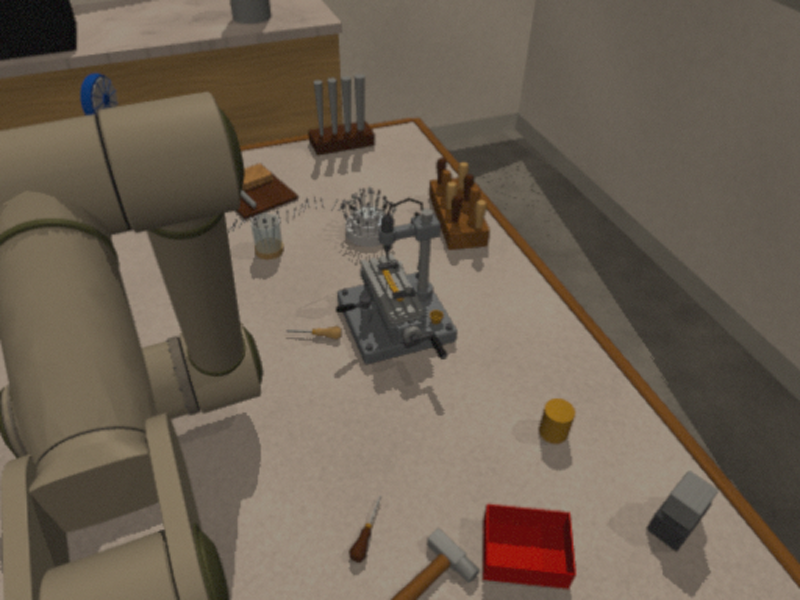

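Top (800x600): stand at about (353,287), crank handle (421,274), lock lever (362,330). Side: handle (438,345), lever (347,308). I'll crop both closer.

```bash
python3 - <<'E'
from h import *
import pickle
S=pickle.load(open("s0.pkl","rb"))
a=cv2.resize(S["top"]["img"][140:220,190:290,::-1],None,fx=7.5,fy=7.5,interpolation=cv2.INTER_CUBIC)
b=cv2.resize(S["side"]["img"][120:240,200:320,::-1],None,fx=5,fy=5,interpolation=cv2.INTER_CUBIC)
cv2.imwrite("pics/t1.png",a);cv2.imwrite("pics/s1.png",b)
E
```

```text
(no output)
```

View pics/t1.png

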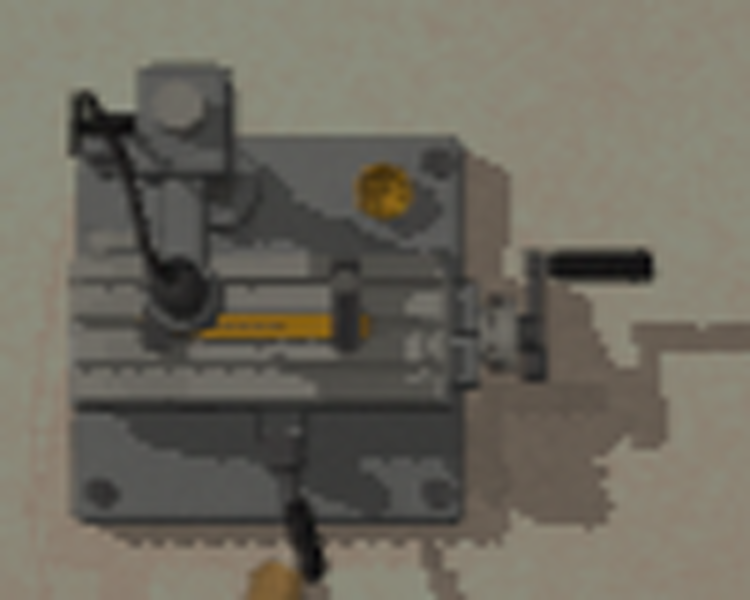

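View pics/s1.png

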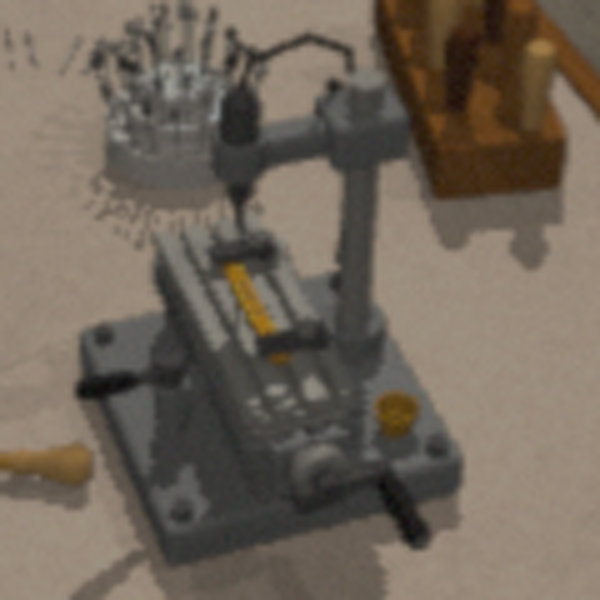

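Crop readings: handle is (548,265)-(653,265) top and (385,477)-(422,540) side; foot corners top (75,138),(460,136),(463,521),(71,519); lever handle (292,505)-(316,577) top, (82,387)-(135,380) side.

```bash
cat > b.py <<'E'
from h import *
import pickle
S=pickle.load(open("s0.pkl","rb"));T,Q=S["top"],S["side"]
ft=lambda x,y:(190+(x+.5)/7.5-.5,140+(y+.5)/7.5-.5)
fs=lambda x,y:(200+(x+.5)/5-.5,120+(y+.5)/5-.5)
C=np.array([atz(T,*ft(*p),.035) for p in [(75,138),(460,136),(463,521),(71,519)]])
print("corners",C[:,:2].round(4).tolist(),"sides",[np.linalg.norm(C[i]-C[i-1]).round(4) for i in range(4)])
c=C.mean(0);ex=(C[0]+C[1]-C[2]-C[3])[:2];ey=(C[0]+C[3]-C[1]-C[2])[:2]
thx=np.degrees(np.arctan2(ex[1],ex[0]));thy=np.degrees(np.arctan2(ey[1],ey[0]))-90
print("centre",c.round(4),"yaw",thx,thy)
g=[tri(T,ft(601,265),Q,fs(403,508)),tri(T,ft(548,265),Q,fs(386,477)),tri(T,ft(653,265),Q,fs(422,542))]
for x in g: print("grip",x[0].round(4),round(x[1],4))
for p in[(304,541),(292,505),(316,577)]: print("lev z97",atz(T,*ft(*p),.097).round(4),"depth",px3(T,*ft(*p)).round(4))
print(tri(T,ft(314,574),Q,fs(84,388)))
print(tri(T,ft(304,541),Q,fs(108,384)))
for p in[(601,265),(570,265),(340,340),(120,390)]: print("depth",px3(T,*ft(*p)).round(4))
for p in [(403,508),(395,495),(108,384)]: print("sdepth",px3(Q,*fs(*p)).round(4))
# slide-top edge: fit from depth
E
python3 b.py
```

```text
corners [[0.6984, 0.23], [0.696, 0.0318], [0.4978, 0.0335], [0.5021, 0.2322]] sides [np.float64(0.1963), np.float64(0.1983), np.float64(0.1982), np.float64(0.1988)]
centre [0.5986 0.1319 0.035 ] yaw -0.5677230028353186 -0.9639778564224173
grip [ 0.6213 -0.0372  0.084 ] 0.0022
grip [ 0.6217 -0.011   0.0842] 0.0023
grip [ 0.6216 -0.0631  0.0813] 0.003
lev z97 [0.4856 0.1105 0.097 ] depth [0.4855 0.1104 0.0985]
lev z97 [0.5032 0.1162 0.097 ] depth [0.5037 0.1167 0.0887]
lev z97 [0.4681 0.1049 0.097 ] depth [0.4678 0.1044 0.1054]
(array([0.47144238, 0.10512837, 0.10181549]), np.float64(0.004219704416411428))
(array([0.48782804, 0.11014651, 0.09533297]), np.float64(0.0043474253555931324))
depth [ 0.6191 -0.0365  0.0917]
depth [ 0.6208 -0.0216  0.082 ]
depth [0.5809 0.0911 0.1176]
depth [0.5598 0.1986 0.1052]
sdepth [ 0.6214 -0.0393  0.0863]
sdepth [ 0.6192 -0.0321  0.0909]
sdepth [0.4886 0.1048 0.1002]
```

```bash
cat >> b.py <<'E'
print('----')
for p in[(80,408),(440,403),(78,262),(440,258)]: print("slide edge",atz(T,*ft(*p),.105).round(4))
for p in [(80,408),(250,408),(380,408),(120,256),(330,254),(250,254)]:print("bed", atz(T,*ft(*p),.108).round(4))
Z=T["z_map"];
for u in (203,215,228,235,240,246,250,256,259,261):
    print(u,[tuple(px3(T,u,v)[[0,2]].round(3)) for v in range(170,200,1)])
E
python3 b.py | sed -n '/----/,$p'
```

```text
----
slide edge [0.5514 0.218  0.105 ]
slide edge [0.5509 0.0435 0.105 ]
slide edge [0.6229 0.2189 0.105 ]
slide edge [0.6219 0.0424 0.105 ]
bed [0.5511 0.2176 0.108 ]
bed [0.5497 0.1354 0.108 ]
bed [0.5486 0.0725 0.108 ]
bed [0.625 0.198 0.108]
bed [0.6243 0.0959 0.108 ]
bed [0.6249 0.1348 0.108 ]
203 [(np.float64(0.651), np.float64(0.034)), (np.float64(0.638), np.float64(0.088)), (np.float64(0.634), np.float64(0.089)), (np.float64(0.631), np.float64(0.087)), (np.float64(0.624), np.float64(0.107)), (np.float64(0.621), np.float64(0.105)), (np.float64(0.617), np.float64(0.104)), (np.float64(0.615), np.float64(0.098)), (np.float64(0.61), np.float64(0.1)), (np.float64(0.605), np.float64(0.109)), (np.float64(0.602), np.float64(0.106)), (np.float64(0.598), np.float64(0.109)), (np.float64(0.595), np.float64(0.106)), (np.float64(0.592), np.float64(0.098)), (np.float64(0.589), np.float64(0.095)), (np.float64(0.584), np.float64(0.109)), (np.float64(0.581), np.float64(0.103)), (np.float64(0.577), np.float64(0.104)), (np.float64(0.573), np.float64(0.101)), (np.float64(0.57), np.float64(0.102)),
[... 10505 characters left out ...]
0.594), np.float64(0.084)), (np.float64(0.59), np.float64(0.09)), (np.float64(0.586), np.float64(0.088)), (np.float64(0.582), np.float64(0.089)), (np.float64(0.579), np.float64(0.084)), (np.float64(0.575), np.float64(0.089)), (np.float64(0.571), np.float64(0.09)), (np.float64(0.568), np.float64(0.082)), (np.float64(0.565), np.float64(0.082)), (np.float64(0.57), np.float64(0.0)), (np.float64(0.566), np.float64(-0.0)), (np.float64(0.562), np.float64(-0.005)), (np.float64(0.558), np.float64(0.006)), (np.float64(0.554), np.float64(-0.001)), (np.float64(0.55), np.float64(0.0)), (np.float64(0.547), np.float64(-0.004)), (np.float64(0.542), np.float64(0.002)), (np.float64(0.538), np.float64(0.002))]
```

```bash
cat > to.py <<'E'
import sys
from h import *
from scipy.spatial.transform import Rotation as Ro
# usage: to.py x y z yaw -> fractions
def frac(p,yaw):
    o=env.observe();R=o["tool_rot"]
    c,s=np.cos(np.radians(yaw)),np.sin(np.radians(yaw))
    W=np.array([[c,s,0],[s,-c,0],[0,0,-1.]])
    return (R.T@(np.array(p)-o["position"])/.3).round(3),(Ro.from_matrix(R.T@W).as_rotvec(degrees=True)/45).round(3)
if __name__=="__main__":
    a=list(map(float,sys.argv[1:])); o=env.observe()
    print(o["time_s"],o["position"].round(4),o["ft_force"].round(2),o["q"].round(1),frac(a[:3],a[3]))
E
python3 to.py .382 -.281 .231 52
```

```text
0.1 [ 0.1423 -0.531   0.2308] [-0.4  -0.42 -0.45] [-87.3  21.8  74.4  -0.   83.9 -12.3] (array([ 0.987, -0.598,  0.   ]), array([-0.001, -0.001, -0.822]))
```

Request:
step_arm([
  [[0.12, -0.07, 0], [0, 0, -0.09]],
  [[0.25, -0.15, 0], [0, 0, -0.18]],
  [[0.38, -0.23, 0], [0, 0, -0.28]],
  [[0.5, -0.3, 0], [0, 0, -0.38]],
  [[0.62, -0.38, 0], [0, 0, -0.48]],
  [[0.74, -0.45, 0], [0, 0, -0.58]],
  [[0.86, -0.52, 0], [0, 0, -0.68]],
  [[0.98, -0.59, 0], [0, 0, -0.78]],
  [[0.98, -0.59, 0], [0, 0, -0.82]],
  [[0.98, -0.59, 0], [0, 0, -0.82]],
], jaw=50, grip_force=30)

```text
time_s: 0.93
position: [0.3819, -0.2821, 0.2312]
tool_rot: [[0.613, 0.79, -0.0], [0.79, -0.613, 0.001], [0.0, -0.0, -1.0]]
ft_force: [-0.4, 0.0, -0.6]
grip_width: 0.05
gripper_force: 0.0
```

```bash
python3 to.py .621 -.037 .20 89
```

```text
0.9333 [ 0.3819 -0.2821  0.2312] [-0.42  0.   -0.64] [-50.8  14.3  85.7   0.   80.1 -13. ] (array([1.134, 0.129, 0.104]), array([-0.   , -0.001, -0.817]))
```

Request:
step_arm([
  [[0.12, 0.015, 0], [0, 0, -0.1]],
  [[0.25, 0.03, 0.01], [0, 0, -0.2]],
  [[0.38, 0.045, 0.02], [0, 0, -0.3]],
  [[0.5, 0.06, 0.03], [0, 0, -0.4]],
  [[0.62, 0.075, 0.04], [0, 0, -0.5]],
  [[0.74, 0.09, 0.05], [0, 0, -0.6]],
  [[0.86, 0.1, 0.06], [0, 0, -0.7]],
  [[0.95, 0.11, 0.07], [0, 0, -0.8]],
  [[1.0, 0.12, 0.08], [0, 0, -0.817]],
  [[1.0, 0.12, 0.1], [0, 0, -0.817]],
])

```text
time_s: 1.77
position: [0.5955, -0.0699, 0.2007]
tool_rot: [[0.022, 1.0, 0.001], [1.0, -0.022, -0.0], [-0.0, 0.001, -1.0]]
ft_force: [-0.7, 0.1, -0.8]
grip_width: 0.0499
gripper_force: 0.0
```

```bash
python3 to.py .621 -.0375 .066 89
```

```text
1.7667 [ 0.5955 -0.0699  0.2007] [-0.67  0.12 -0.75] [-18.   28.   69.1   0.   82.8 -16.7] (array([0.11 , 0.082, 0.449]), array([ 0.001,  0.   , -0.006]))
```

Request:
step_arm([
  [[0.06, 0.045, 0], [0, 0, 0]],
  [[0.11, 0.082, 0.05], [0, 0, 0]],
  [[0.11, 0.082, 0.13], [0, 0, 0]],
  [[0.11, 0.082, 0.21], [0, 0, 0]],
  [[0.11, 0.082, 0.28], [0, 0, 0]],
  [[0.11, 0.082, 0.34], [0, 0, 0]],
  [[0.11, 0.082, 0.39], [0, 0, 0]],
  [[0.11, 0.082, 0.43], [0, 0, 0]],
  [[0.11, 0.082, 0.449], [0, 0, 0]],
  [[0.11, 0.082, 0.449], [0, 0, 0]],
])

```text
time_s: 2.6
position: [0.6182, -0.0394, 0.0652]
tool_rot: [[0.026, 1.0, -0.003], [1.0, -0.026, 0.0], [0.0, -0.003, -1.0]]
ft_force: [0.2, 0.3, 0.7]
grip_width: 0.0502
gripper_force: 0.0
```

```bash
python3 - <<'E'
from h import *
a=cap("top");b=cap("side")
A=cv2.resize(a["img"][140:220,215:295,::-1],(400,400),interpolation=cv2.INTER_CUBIC)
B=cv2.resize(b["img"][160:260,230:330,::-1],(400,400),interpolation=cv2.INTER_CUBIC)
cv2.imwrite("pics/g.png",np.hstack([A,B]))
o=env.observe();print(o["position"],o["ft_force"])
E
```

```text
[ 0.6193042  -0.03897305  0.06709413] [-0.01490009 -0.08286068 -0.01398105]
```

View pics/g.png

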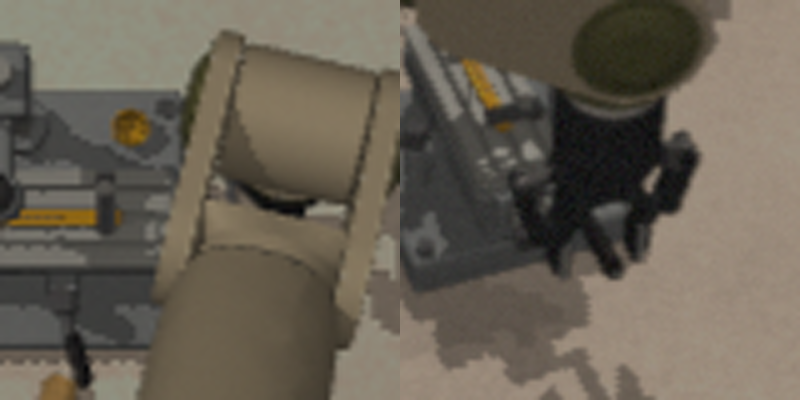

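The picture shows the handle (605,245) between the two open fingers (560 and 640), clear of everything. I'll close lightly.

Request:
step_arm([
  [[0, 0, 0], [0, 0, 0]],
  [[0, 0, 0], [0, 0, 0]],
  [[0, 0, 0], [0, 0, 0]],
  [[0, 0, 0], [0, 0, 0]],
  [[0, 0, 0], [0, 0, 0]],
  [[0, 0, 0], [0, 0, 0]],
  [[0, 0, 0], [0, 0, 0]],
], jaw=5, grip_force=25)

```text
time_s: 3.28
position: [0.6218, -0.0388, 0.0681]
tool_rot: [[0.024, 1.0, 0.007], [1.0, -0.024, -0.002], [-0.002, 0.007, -1.0]]
ft_force: [8.2, -2.6, 1.0]
grip_width: 0.0138
gripper_force: 24.6
```

```bash
python3 to.py .6205 -.038 .067 89; python3 -c "
from h import *
o=env.observe();print(o['wrist_torque'],o['grip_width'],o['gripper_force'])"
```

```text
3.2833 [ 0.6218 -0.0388  0.0681] [ 8.18 -2.56  0.96] [-14.4  37.4  75.4  -0.   66.8 -13.1] (array([ 0.002, -0.005,  0.004]), array([ 0.009,  0.002, -0.008]))
[-0.41242209 -1.3144681  -0.1413807 ] 0.01382141675737555 24.584499299526215
```

Request:
step_arm([
  [[0, 0.004, 0], [0, 0, 0]],
  [[0, 0.008, 0], [0, 0, 0]],
  [[0, 0.008, 0], [0, 0, 0]],
  [[0, 0.008, 0], [0, 0, 0]],
  [[0, 0.008, 0], [0, 0, 0]],
])

```text
time_s: 3.7
position: [0.6225, -0.0385, 0.0672]
tool_rot: [[0.023, 1.0, 0.003], [1.0, -0.023, -0.001], [-0.001, 0.003, -1.0]]
ft_force: [4.8, -3.9, 2.1]
grip_width: 0.0141
gripper_force: 24.5
```

```bash
python3 to.py .6205 -.038 .067 89; python3 -c "
from h import *
o=env.observe();print(o['wrist_torque'],o['grip_width'],o['gripper_force'])"
```

```text
3.7 [ 0.6225 -0.0385  0.0672] [ 4.82 -3.92  2.11] [-14.4  37.7  75.1  -0.   67.1 -13. ] (array([ 0.001, -0.007,  0.001]), array([ 0.003,  0.001, -0.008]))
[-0.52864681 -0.72925432  0.05899972] 0.014144794602836332 24.45911407470703
```

```bash
cat > arc.py <<'E'
import sys
from h import *
# arc.py th0 th1 n [xa za] : rows along circle from th0; also current state and estimated theta
a=list(map(float,sys.argv[1:]));o=env.observe();p=o["position"];F=o["ft_force"]
xa,za=(a[3],a[4]) if len(a)>3 else (.588,.078)
hx,hz=p[0]-xa,p[2]+.019-za; th=np.arctan2(hx,hz);s,c=np.sin(th),np.cos(th)
print("t",o["time_s"],"p",p.round(4),"F",F.round(1),"th",th.round(3),"r",np.hypot(hx,hz).round(4),"Ftan(cw+)",(F[0]*c-F[2]*s).round(1),"Frad",(F[0]*s+F[2]*c).round(1),"grip",o["grip_width"].round(4))
with open("log.txt","a") as f: print(*p,*F,file=f)
T=np.linspace(a[0],a[1],int(a[2])+1)[1:]
print([[round(.034*(np.sin(t)-np.sin(a[0]))/.3,3),round(-.034*(np.cos(t)-np.cos(a[0]))/.3,3)] for t in T])
E
python3 arc.py 1.32 0.82 10
```

```text
Traceback (most recent call last):
  File "arc.py", line 7, in <module>
    print("t",o["time_s"],"p",p.round(4),"F",F.round(1),"th",th.round(3),"r",np.hypot(hx,hz).round(4),"Ftan(cw+)",(F[0]*c-F[2]*s).round(1),"Frad",(F[0]*s+F[2]*c).round(1),"grip",o["grip_width"].round(4))
                                                                                                                                                                                  ^^^^^^^^^^^^^^^^^^^^^
AttributeError: 'float' object has no attribute 'round'
```

```bash
sed -i 's/o\["grip_width"\].round(4)/o["grip_width"]/' arc.py; python3 arc.py 1.32 0.82 10;python3 arc.py .82 0.32 10|tail -1; python3 arc.py .32 -0.18 10|tail -1;python3 arc.py -.18 -0.68 10|tail -1
```

```text
t 3.7 p [ 0.6225 -0.0385  0.0672] F [ 4.8 -3.9  2.1] th 1.337 r 0.0355 Ftan(cw+) -0.9 Frad 5.2 grip 0.014144794602836332
[[np.float64(-0.002), np.float64(-0.005)], [np.float64(-0.003), np.float64(-0.011)], [np.float64(-0.005), np.float64(-0.016)], [np.float64(-0.008), np.float64(-0.021)], [np.float64(-0.01), np.float64(-0.026)], [np.float64(-0.013), np.float64(-0.031)], [np.float64(-0.016), np.float64(-0.036)], [np.float64(-0.02), np.float64(-0.041)], [np.float64(-0.023), np.float64(-0.045)], [np.float64(-0.027), np.float64(-0.049)]]
[[np.float64(-0.004), np.float64(-0.004)], [np.float64(-0.008), np.float64(-0.008)], [np.float64(-0.012), np.float64(-0.012)], [np.float64(-0.017), np.float64(-0.015)], [np.float64(-0.022), np.float64(-0.018)], [np.float64(-0.027), np.float64(-0.021)], [np.float64(-0.032), np.float64(-0.024)], [np.float64(-0.037), np.float64(-0.026)], [np.float64(-0.042), np.float64(-0.028)], [np.float64(-0.047), np.float64(-0.03)]]
[[np.float64(-0.005), np.float64(-0.002)], [np.float64(-0.011), np.float64(-0.003)], [np.float64(-0.016), np.float64(-0.004)], [np.float64(-0.022), np.float64(-0.005)], [np.float64(-0.028), np.float64(-0.005)], [np.float64(-0.033), np.float64(-0.006)], [np.float64(-0.039), np.float64(-0.006)], [np.float64(-0.045), np.float64(-0.005)], [np.float64(-0.05), np.float64(-0.005)], [np.float64(-0.056), np.float64(-0.004)]]
[[np.float64(-0.006), np.float64(0.001)], [np.float64(-0.011), np.float64(0.003)], [np.float64(-0.016), np.float64(0.004)], [np.float64(-0.022), np.float64(0.006)], [np.float64(-0.027), np.float64(0.008)], [np.float64(-0.032), np.float64(0.011)], [np.float64(-0.037), np.float64(0.014)], [np.float64(-0.042), np.float64(0.017)], [np.float64(-0.046), np.float64(0.02)], [np.float64(-0.051), np.float64(0.023)]]
```

Request:
step_arm([
  [[-0.001, 0.002, -0.005], [0, 0, 0]],
  [[-0.002, 0.001, -0.011], [0, 0, 0]],
  [[-0.003, -0.001, -0.016], [0, 0, 0]],
  [[-0.004, -0.004, -0.021], [0, 0, 0]],
  [[-0.004, -0.006, -0.026], [0, 0, 0]],
  [[-0.004, -0.009, -0.031], [0, 0, 0]],
  [[-0.004, -0.012, -0.036], [0, 0, 0]],
  [[-0.004, -0.016, -0.041], [0, 0, 0]],
  [[-0.004, -0.019, -0.045], [0, 0, 0]],
  [[-0.004, -0.023, -0.049], [0, 0, 0]],
])

```text
time_s: 4.53
position: [0.6161, -0.0389, 0.0826]
tool_rot: [[0.024, 1.0, 0.004], [1.0, -0.024, -0.0], [-0.0, 0.004, -1.0]]
ft_force: [7.1, -0.7, 4.3]
grip_width: 0.0138
gripper_force: 25.2
```

```bash
python3 arc.py .82 .32 10|head -1
```

```text
t 4.5333 p [ 0.6161 -0.0389  0.0826] F [ 7.1 -0.7  4.3] th 0.874 r 0.0367 Ftan(cw+) 1.3 Frad 8.2 grip 0.01384400399577517
```

Request:
step_arm([
  [[0, 0.0, -0.007], [0, 0, 0]],
  [[0, -0.004, -0.012], [0, 0, 0]],
  [[0, -0.008, -0.016], [0, 0, 0]],
  [[0, -0.012, -0.019], [0, 0, 0]],
  [[0, -0.017, -0.022], [0, 0, 0]],
  [[0, -0.022, -0.025], [0, 0, 0]],
  [[0, -0.027, -0.028], [0, 0, 0]],
  [[0, -0.032, -0.03], [0, 0, 0]],
  [[0, -0.037, -0.032], [0, 0, 0]],
  [[0, -0.042, -0.034], [0, 0, 0]],
])

```text
time_s: 5.37
position: [0.6039, -0.0387, 0.0931]
tool_rot: [[0.024, 1.0, 0.006], [1.0, -0.024, -0.0], [-0.0, 0.006, -1.0]]
ft_force: [7.8, 0.4, 5.6]
grip_width: 0.0141
gripper_force: 25.5
```

```bash
python3 arc.py .32 -.18 10|head -1; python3 - <<'E'
import numpy as np
from scipy.optimize import least_squares
L=np.loadtxt('log.txt');L=np.unique(L,axis=0);P=L[:,[0,2]]
print(least_squares(lambda q:np.hypot(P[:,0]-q[0],P[:,1]-q[1])-.034,[.589,.06]).x,P)
E
```

```text
t 5.3667 p [ 0.6039 -0.0387  0.0931] F [7.8 0.4 5.6] th 0.437 r 0.0376 Ftan(cw+) 4.7 Frad 8.3 grip 0.014110830149749913
[0.58878068 0.06257505] [[0.60390952 0.09310261]
 [0.61613658 0.08255711]
 [0.62253102 0.06722275]]
```

Request:
step_arm([
  [[0, -0.004, -0.005], [0, 0, 0]],
  [[0, -0.008, -0.009], [0, 0, 0]],
  [[0, -0.013, -0.011], [0, 0, 0]],
  [[0, -0.018, -0.013], [0, 0, 0]],
  [[0, -0.023, -0.015], [0, 0, 0]],
  [[0, -0.029, -0.016], [0, 0, 0]],
  [[0, -0.035, -0.017], [0, 0, 0]],
  [[0, -0.041, -0.018], [0, 0, 0]],
  [[0, -0.047, -0.018], [0, 0, 0]],
  [[0, -0.053, -0.018], [0, 0, 0]],
])

```text
time_s: 6.2
position: [0.5864, -0.0382, 0.0973]
tool_rot: [[0.023, 1.0, 0.001], [1.0, -0.023, 0.0], [0.0, 0.001, -1.0]]
ft_force: [4.3, 1.0, 4.4]
grip_width: 0.014
gripper_force: 24.9
```

```bash
python3 arc.py -.04 -.54 10 .5888 .0816
```

```text
t 6.2 p [ 0.5864 -0.0382  0.0973] F [4.3 1.  4.4] th -0.07 r 0.0348 Ftan(cw+) 4.6 Frad 4.1 grip 0.014042763102425025
[[np.float64(-0.006), np.float64(0.0)], [np.float64(-0.011), np.float64(0.001)], [np.float64(-0.017), np.float64(0.002)], [np.float64(-0.022), np.float64(0.003)], [np.float64(-0.028), np.float64(0.005)], [np.float64(-0.033), np.float64(0.006)], [np.float64(-0.039), np.float64(0.008)], [np.float64(-0.044), np.float64(0.011)], [np.float64(-0.049), np.float64(0.013)], [np.float64(-0.054), np.float64(0.016)]]
```

Request:
step_arm([
  [[0, -0.006, -0.002], [0, 0, 0]],
  [[0, -0.011, -0.002], [0, 0, 0]],
  [[0, -0.017, -0.001], [0, 0, 0]],
  [[0, -0.022, 0], [0, 0, 0]],
  [[0, -0.028, 0.002], [0, 0, 0]],
  [[0, -0.033, 0.003], [0, 0, 0]],
  [[0, -0.039, 0.005], [0, 0, 0]],
  [[0, -0.044, 0.008], [0, 0, 0]],
  [[0, -0.049, 0.01], [0, 0, 0]],
  [[0, -0.054, 0.013], [0, 0, 0]],
])

```text
time_s: 7.03
position: [0.5698, -0.0374, 0.0926]
tool_rot: [[0.023, 1.0, -0.001], [1.0, -0.023, 0.001], [0.001, -0.001, -1.0]]
ft_force: [6.0, 3.7, -1.7]
grip_width: 0.0137
gripper_force: 24.5
```

```bash
python3 arc.py -.57 -1.07 20 .5888 .0816; python3 - <<'E'
import numpy as np
from scipy.optimize import least_squares
L=np.loadtxt('log.txt');L=np.unique(L,axis=0);P=L[:,[0,2]]
r=least_squares(lambda q:np.hypot(P[:,0]-q[0],P[:,1]-q[1])-.034,[.589,.06]);print(r.x,r.fun)
E
```

```text
t 7.0333 p [ 0.5698 -0.0374  0.0926] F [ 6.   3.7 -1.7] th -0.564 r 0.0355 Ftan(cw+) 4.1 Frad -4.7 grip 0.013723741033914376
[[np.float64(-0.002), np.float64(0.002)], [np.float64(-0.005), np.float64(0.003)], [np.float64(-0.007), np.float64(0.005)], [np.float64(-0.009), np.float64(0.007)], [np.float64(-0.011), np.float64(0.008)], [np.float64(-0.014), np.float64(0.01)], [np.float64(-0.016), np.float64(0.012)], [np.float64(-0.018), np.float64(0.014)], [np.float64(-0.02), np.float64(0.016)], [np.float64(-0.022), np.float64(0.018)], [np.float64(-0.024), np.float64(0.02)], [np.float64(-0.025), np.float64(0.022)], [np.float64(-0.027), np.float64(0.025)], [np.float64(-0.029), np.float64(0.027)], [np.float64(-0.031), np.float64(0.029)], [np.float64(-0.032), np.float64(0.031)], [np.float64(-0.034), np.float64(0.034)], [np.float64(-0.035), np.float64(0.036)], [np.float64(-0.037), np.float64(0.039)], [np.float64(-0.038), np.float64(0.041)]]
[0.58819373 0.06341118] [ 4.72362760e-04 -2.96712327e-05 -4.05850332e-04 -1.27159205e-04
  5.48185186e-04]
```

Request:
step_arm([
  [[0, -0.003, 0.005], [0, 0, 0]],
  [[0, -0.007, 0.009], [0, 0, 0]],
  [[0, -0.011, 0.012], [0, 0, 0]],
  [[0, -0.014, 0.015], [0, 0, 0]],
  [[0, -0.018, 0.019], [0, 0, 0]],
  [[0, -0.021, 0.022], [0, 0, 0]],
  [[0, -0.024, 0.026], [0, 0, 0]],
  [[0, -0.027, 0.03], [0, 0, 0]],
  [[0, -0.029, 0.033], [0, 0, 0]],
  [[0, -0.031, 0.036], [0, 0, 0]],
])

```text
time_s: 7.87
position: [0.5605, -0.0374, 0.0821]
tool_rot: [[0.023, 1.0, -0.001], [1.0, -0.023, 0.001], [0.001, -0.001, -1.0]]
ft_force: [2.9, 3.9, 3.2]
grip_width: 0.0142
gripper_force: 24.7
```

```bash
python3 arc.py -.95 -1.2 10 .5882 .0824
```

```text
t 7.8667 p [ 0.5605 -0.0374  0.0821] F [2.9 3.9 3.2] th -0.976 r 0.0334 Ftan(cw+) 4.3 Frad -0.6 grip 0.014168011016556674
[[np.float64(-0.002), np.float64(0.002)], [np.float64(-0.003), np.float64(0.005)], [np.float64(-0.005), np.float64(0.007)], [np.float64(-0.006), np.float64(0.01)], [np.float64(-0.007), np.float64(0.012)], [np.float64(-0.009), np.float64(0.015)], [np.float64(-0.01), np.float64(0.017)], [np.float64(-0.011), np.float64(0.02)], [np.float64(-0.012), np.float64(0.022)], [np.float64(-0.013), np.float64(0.025)]]
```

Steady 4.3 N drag, no stop yet. Going on in gentle 0.2–0.25 rad pieces.

Request:
step_arm([
  [[0, -0.002, 0.002], [0, 0, 0]],
  [[0, -0.003, 0.005], [0, 0, 0]],
  [[0, -0.005, 0.007], [0, 0, 0]],
  [[0, -0.006, 0.01], [0, 0, 0]],
  [[0, -0.007, 0.012], [0, 0, 0]],
  [[0, -0.009, 0.015], [0, 0, 0]],
  [[0, -0.01, 0.017], [0, 0, 0]],
  [[0, -0.011, 0.02], [0, 0, 0]],
  [[0, -0.012, 0.022], [0, 0, 0]],
  [[0, -0.013, 0.025], [0, 0, 0]],
])

```text
time_s: 8.7
position: [0.5568, -0.0373, 0.0748]
tool_rot: [[0.023, 1.0, 0.0], [1.0, -0.023, 0.001], [0.001, 0.0, -1.0]]
ft_force: [4.0, 5.2, 2.6]
grip_width: 0.0139
gripper_force: 24.7
```

```bash
python3 arc.py -1.2 -1.45 10 .5882 .0824
```

```text
t 8.7 p [ 0.5568 -0.0373  0.0748] F [4.  5.2 2.6] th -1.222 r 0.0334 Ftan(cw+) 3.8 Frad -2.9 grip 0.013896914370075618
[[np.float64(-0.001), np.float64(0.003)], [np.float64(-0.002), np.float64(0.005)], [np.float64(-0.003), np.float64(0.008)], [np.float64(-0.004), np.float64(0.011)], [np.float64(-0.004), np.float64(0.013)], [np.float64(-0.005), np.float64(0.016)], [np.float64(-0.006), np.float64(0.019)], [np.float64(-0.006), np.float64(0.022)], [np.float64(-0.006), np.float64(0.025)], [np.float64(-0.007), np.float64(0.027)]]
```

Request:
step_arm([
  [[0.001, -0.001, 0.003], [0, 0, 0]],
  [[0.002, -0.002, 0.005], [0, 0, 0]],
  [[0.003, -0.003, 0.008], [0, 0, 0]],
  [[0.004, -0.003, 0.011], [0, 0, 0]],
  [[0.004, -0.003, 0.013], [0, 0, 0]],
  [[0.004, -0.004, 0.016], [0, 0, 0]],
  [[0.004, -0.004, 0.019], [0, 0, 0]],
  [[0.004, -0.004, 0.022], [0, 0, 0]],
  [[0.004, -0.004, 0.025], [0, 0, 0]],
  [[0.004, -0.005, 0.027], [0, 0, 0]],
])

```text
time_s: 9.53
position: [0.5552, -0.0368, 0.0664]
tool_rot: [[0.023, 1.0, -0.001], [1.0, -0.023, -0.0], [-0.0, -0.001, -1.0]]
ft_force: [-1.4, -4.1, 4.4]
grip_width: 0.014
gripper_force: 24.8
```

```bash
python3 arc.py -1.45 -1.65 10 .5882 .0824
```

```text
t 9.5333 p [ 0.5552 -0.0368  0.0664] F [-1.4 -4.1  4.4] th -1.48 r 0.0332 Ftan(cw+) 4.2 Frad 1.8 grip 0.013972331550196627
[[np.float64(-0.0), np.float64(0.002)], [np.float64(-0.0), np.float64(0.005)], [np.float64(-0.001), np.float64(0.007)], [np.float64(-0.001), np.float64(0.009)], [np.float64(-0.001), np.float64(0.011)], [np.float64(-0.001), np.float64(0.014)], [np.float64(-0.001), np.float64(0.016)], [np.float64(-0.001), np.float64(0.018)], [np.float64(-0.001), np.float64(0.02)], [np.float64(-0.0), np.float64(0.023)]]
```

Request:
step_arm([
  [[-0.001, 0, 0.003], [0, 0, 0]],
  [[-0.002, 0, 0.005], [0, 0, 0]],
  [[-0.002, -0.001, 0.008], [0, 0, 0]],
  [[-0.002, -0.001, 0.01], [0, 0, 0]],
  [[-0.002, -0.001, 0.012], [0, 0, 0]],
  [[-0.002, -0.001, 0.015], [0, 0, 0]],
  [[-0.002, -0.001, 0.017], [0, 0, 0]],
  [[-0.002, -0.001, 0.019], [0, 0, 0]],
  [[-0.002, -0.001, 0.021], [0, 0, 0]],
  [[-0.002, -0.001, 0.023], [0, 0, 0]],
])

```text
time_s: 10.37
position: [0.5555, -0.037, 0.0605]
tool_rot: [[0.023, 1.0, 0.002], [1.0, -0.023, -0.0], [-0.0, 0.002, -1.0]]
ft_force: [-1.7, -2.6, 11.2]
grip_width: 0.014
gripper_force: 25.6
```

```bash
python3 arc.py -1.68 -1.85 10 .5882 .0824
```

```text
t 10.3667 p [ 0.5555 -0.037   0.0605] F [-1.7 -2.6 11.2] th -1.66 r 0.0328 Ftan(cw+) 11.3 Frad 0.7 grip 0.013983154044100114
[[np.float64(0.0), np.float64(0.002)], [np.float64(0.0), np.float64(0.004)], [np.float64(0.001), np.float64(0.006)], [np.float64(0.001), np.float64(0.008)], [np.float64(0.001), np.float64(0.01)], [np.float64(0.002), np.float64(0.011)], [np.float64(0.002), np.float64(0.013)], [np.float64(0.003), np.float64(0.015)], [np.float64(0.003), np.float64(0.017)], [np.float64(0.004), np.float64(0.019)]]
```

Stop felt: 11.3 N against a 4.2 N drag, at about −1.62 rad. Now clockwise.

```bash
cat > fit.py <<'E'
import numpy as np
from scipy.optimize import least_squares
L=np.loadtxt('log.txt');L=np.unique(L,axis=0);P=L[:,[0,2]]
r=least_squares(lambda q:np.hypot(P[:,0]-q[0],P[:,1]-q[1])-q[2],[.589,.06,.034]);print(r.x,(r.fun*1e3).round(2))
r=least_squares(lambda q:np.hypot(P[:,0]-q[0],P[:,1]-q[1])-.034,[.589,.06]);print(r.x,(r.fun*1e3).round(2))
E
python3 fit.py; python3 arc.py -1.66 -1.16 10 .5876 .0824;python3 arc.py -1.16 -.66 10 |tail -1
```

```text
[0.58860334 0.06386774 0.03356578] [-0.03 -0.34  0.02 -0.04  0.74 -0.03 -0.57 -0.29  0.53]
[0.58873466 0.06330529] [-0.29 -0.69 -0.1  -0.06  0.85  0.11 -0.56 -0.51  0.02]
t 10.3667 p [ 0.5555 -0.037   0.0605] F [-1.7 -2.6 11.2] th -1.662 r 0.0322 Ftan(cw+) 11.3 Frad 0.7 grip 0.013983154044100114
[[np.float64(-0.0), np.float64(-0.006)], [np.float64(-0.0), np.float64(-0.011)], [np.float64(-0.0), np.float64(-0.017)], [np.float64(0.0), np.float64(-0.023)], [np.float64(0.001), np.float64(-0.028)], [np.float64(0.002), np.float64(-0.034)], [np.float64(0.003), np.float64(-0.039)], [np.float64(0.005), np.float64(-0.045)], [np.float64(0.007), np.float64(-0.05)], [np.float64(0.009), np.float64(-0.055)]]
[[np.float64(0.002), np.float64(-0.005)], [np.float64(0.005), np.float64(-0.01)], [np.float64(0.008), np.float64(-0.015)], [np.float64(0.011), np.float64(-0.02)], [np.float64(0.014), np.float64(-0.024)], [np.float64(0.018), np.float64(-0.029)], [np.float64(0.022), np.float64(-0.033)], [np.float64(0.026), np.float64(-0.037)], [np.float64(0.03), np.float64(-0.041)], [np.float64(0.034), np.float64(-0.044)]]
```

Request:
step_arm([
  [[0, 0, -0.006], [0, 0, 0]],
  [[0, 0, -0.013], [0, 0, 0]],
  [[0, 0, -0.019], [0, 0, 0]],
  [[0, 0, -0.025], [0, 0, 0]],
  [[0, 0.001, -0.031], [0, 0, 0]],
  [[0, 0.002, -0.037], [0, 0, 0]],
  [[0, 0.003, -0.042], [0, 0, 0]],
  [[0, 0.005, -0.048], [0, 0, 0]],
  [[0, 0.007, -0.053], [0, 0, 0]],
  [[0, 0.009, -0.058], [0, 0, 0]],
])

```text
time_s: 11.2
position: [0.5577, -0.037, 0.0771]
tool_rot: [[0.023, 1.0, -0.001], [1.0, -0.023, 0.0], [0.0, -0.001, -1.0]]
ft_force: [-0.2, -2.8, -0.5]
grip_width: 0.0142
gripper_force: 24.4
```

```bash
python3 arc.py -1.2 -.7 10 .5887 .0824
```

```text
t 11.2 p [ 0.5577 -0.037   0.0771] F [-0.2 -2.8 -0.5] th -1.154 r 0.0339 Ftan(cw+) -0.6 Frad -0.0 grip 0.014228241364665321
[[np.float64(0.002), np.float64(-0.005)], [np.float64(0.005), np.float64(-0.01)], [np.float64(0.007), np.float64(-0.015)], [np.float64(0.01), np.float64(-0.02)], [np.float64(0.013), np.float64(-0.025)], [np.float64(0.017), np.float64(-0.029)], [np.float64(0.02), np.float64(-0.034)], [np.float64(0.024), np.float64(-0.038)], [np.float64(0.028), np.float64(-0.042)], [np.float64(0.033), np.float64(-0.046)]]
```

In the slack (0.6 N). Continuing.

Request:
step_arm([
  [[0, 0.002, -0.005], [0, 0, 0]],
  [[0, 0.005, -0.01], [0, 0, 0]],
  [[0, 0.007, -0.015], [0, 0, 0]],
  [[0, 0.01, -0.02], [0, 0, 0]],
  [[0, 0.013, -0.025], [0, 0, 0]],
  [[0, 0.017, -0.029], [0, 0, 0]],
  [[0, 0.02, -0.034], [0, 0, 0]],
  [[0, 0.024, -0.038], [0, 0, 0]],
  [[0, 0.028, -0.042], [0, 0, 0]],
  [[0, 0.033, -0.046], [0, 0, 0]],
])

```text
time_s: 12.03
position: [0.5678, -0.0372, 0.091]
tool_rot: [[0.023, 1.0, -0.0], [1.0, -0.023, 0.0], [0.0, -0.0, -1.0]]
ft_force: [-1.2, -1.2, -2.0]
grip_width: 0.0137
gripper_force: 24.4
```

```bash
python3 arc.py -.67 -.27 10 .5887 .0824
```

```text
t 12.0333 p [ 0.5678 -0.0372  0.091 ] F [-1.2 -1.2 -2. ] th -0.65 r 0.0346 Ftan(cw+) -2.1 Frad -0.9 grip 0.013678581657359487
[[np.float64(0.004), np.float64(-0.003)], [np.float64(0.007), np.float64(-0.005)], [np.float64(0.011), np.float64(-0.008)], [np.float64(0.015), np.float64(-0.01)], [np.float64(0.019), np.float64(-0.012)], [np.float64(0.023), np.float64(-0.014)], [np.float64(0.027), np.float64(-0.016)], [np.float64(0.032), np.float64(-0.018)], [np.float64(0.036), np.float64(-0.019)], [np.float64(0.04), np.float64(-0.02)]]
```

Request:
step_arm([
  [[0, 0.004, -0.003], [0, 0, 0]],
  [[0, 0.007, -0.005], [0, 0, 0]],
  [[0, 0.011, -0.008], [0, 0, 0]],
  [[0, 0.015, -0.01], [0, 0, 0]],
  [[0, 0.019, -0.012], [0, 0, 0]],
  [[0, 0.023, -0.014], [0, 0, 0]],
  [[0, 0.027, -0.016], [0, 0, 0]],
  [[0, 0.032, -0.018], [0, 0, 0]],
  [[0, 0.036, -0.019], [0, 0, 0]],
  [[0, 0.04, -0.02], [0, 0, 0]],
])

```text
time_s: 12.87
position: [0.5798, -0.0376, 0.097]
tool_rot: [[0.023, 1.0, -0.0], [1.0, -0.023, 0.0], [-0.0, -0.0, -1.0]]
ft_force: [-3.5, -2.2, -1.3]
grip_width: 0.0139
gripper_force: 24.7
```

```bash
python3 arc.py -.27 0 10 .5887 .0824; python3 fit.py
```

```text
t 12.8667 p [ 0.5798 -0.0376  0.097 ] F [-3.5 -2.2 -1.3] th -0.259 r 0.0348 Ftan(cw+) -3.7 Frad -0.4 grip 0.013878148481361681
[[np.float64(0.003), np.float64(-0.001)], [np.float64(0.006), np.float64(-0.001)], [np.float64(0.009), np.float64(-0.002)], [np.float64(0.012), np.float64(-0.003)], [np.float64(0.015), np.float64(-0.003)], [np.float64(0.018), np.float64(-0.003)], [np.float64(0.021), np.float64(-0.004)], [np.float64(0.024), np.float64(-0.004)], [np.float64(0.027), np.float64(-0.004)], [np.float64(0.03), np.float64(-0.004)]]
[0.588529   0.06420855 0.03348515] [-0.05 -0.3  -0.07 -0.02 -0.21  0.41  0.5   0.48 -0.29 -0.75 -0.34  0.65]
[0.58869325 0.063586  ] [-0.35 -0.71 -0.23 -0.14 -0.25  0.48  0.59  0.61 -0.17 -0.79 -0.64  0.03]
```

Request:
step_arm([
  [[0, 0.003, -0.001], [0, 0, 0]],
  [[0, 0.006, -0.001], [0, 0, 0]],
  [[0, 0.009, -0.002], [0, 0, 0]],
  [[0, 0.012, -0.002], [0, 0, 0]],
  [[0, 0.016, -0.002], [0, 0, 0]],
  [[0, 0.02, -0.002], [0, 0, 0]],
  [[0, 0.024, -0.002], [0, 0, 0]],
  [[0, 0.027, -0.002], [0, 0, 0]],
  [[0, 0.029, -0.002], [0, 0, 0]],
  [[0, 0.029, -0.002], [0, 0, 0]],
])

```text
time_s: 13.7
position: [0.5888, -0.0379, 0.098]
tool_rot: [[0.023, 1.0, 0.001], [1.0, -0.023, -0.0], [-0.0, 0.001, -1.0]]
ft_force: [-3.6, -2.8, 2.6]
grip_width: 0.0138
gripper_force: 25.1
```

```bash
python3 arc.py -.0 0.1 1 .5886 .0827; python3 - <<'E'
from h import *
b=cap("side")
cv2.imwrite("pics/k.png",cv2.resize(b["img"][160:260,220:320,::-1],(600,600),interpolation=cv2.INTER_CUBIC))
E
```

```text
t 13.7 p [ 0.5888 -0.0379  0.098 ] F [-3.6 -2.8  2.6] th 0.006 r 0.0343 Ftan(cw+) -3.6 Frad 2.6 grip 0.013761071167731063
[[np.float64(0.011), np.float64(0.001)]]
```

Request:
step_arm([
  [[0, 0, 0], [0, 0, 0]],
  [[0, 0, 0], [0, 0, 0]],
  [[0, 0, 0], [0, 0, 0]],
  [[0, 0, 0], [0, 0, 0]],
  [[0, 0, -0.02], [0, 0, 0]],
  [[0, 0, -0.06], [0, 0, 0]],
  [[0, 0, -0.14], [0, 0, 0]],
  [[0, 0, -0.24], [0, 0, 0]],
  [[0, 0, -0.34], [0, 0, 0]],
  [[0, 0, -0.4], [0, 0, 0]],
], jaw=50)

```text
time_s: 14.58
position: [0.5891, -0.0378, 0.2214]
tool_rot: [[0.023, 1.0, 0.005], [1.0, -0.023, -0.001], [-0.001, 0.005, -1.0]]
ft_force: [0.7, 0.7, 0.5]
grip_width: 0.0501
gripper_force: 0.0
```

```bash
python3 to.py .491 .078 .21 107; python3 - <<'E'
from h import *
import pickle
a=cap("top");b=cap("side");pickle.dump((a,b),open("s2.pkl","wb"))
B=cv2.resize(b["img"][170:250,240:320,::-1],(400,400),interpolation=cv2.INTER_CUBIC)
A=cv2.resize(a["img"][140:220,200:280,::-1],(400,400),interpolation=cv2.INTER_CUBIC)
cv2.imwrite("pics/k2.png",np.hstack([A,B]))
E
```

```text
14.5833 [ 0.5891 -0.0378  0.2214] [0.65 0.71 0.47] [-15.2  26.2  68.9   0.   84.7 -13.8] (array([ 0.378, -0.336,  0.036]), array([ 0.006,  0.002, -0.407]))
```

View pics/k2.png

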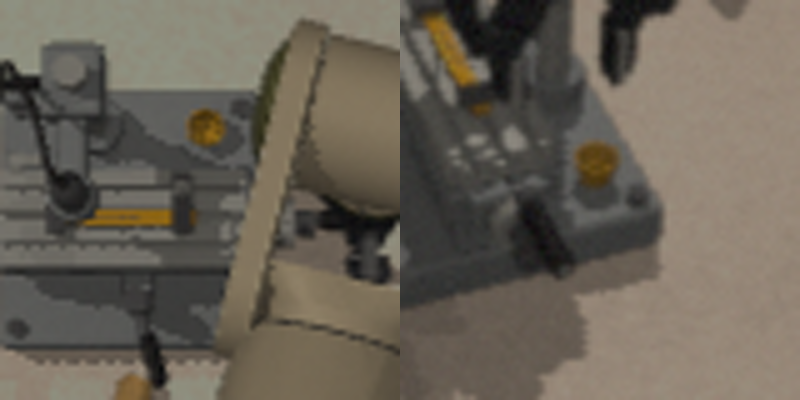

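The side view shows the freed handle (530,205)-(565,270) above the dial; I'll check it from the top once the arm is out of the way. Moving to the lever.

Request:
step_arm([
  [[0.05, -0.04, 0], [0, 0, -0.05]],
  [[0.12, -0.1, 0], [0, 0, -0.12]],
  [[0.2, -0.17, 0], [0, 0, -0.2]],
  [[0.28, -0.24, 0.01], [0, 0, -0.28]],
  [[0.34, -0.3, 0.02], [0, 0, -0.36]],
  [[0.378, -0.336, 0.036], [0, 0, -0.407]],
  [[0.378, -0.336, 0.036], [0, 0, -0.407]],
  [[0.378, -0.336, 0.036], [0, 0, -0.407]],
], jaw=0)

```text
time_s: 15.35
position: [0.49, 0.0782, 0.2064]
tool_rot: [[-0.292, 0.956, -0.001], [0.956, 0.292, -0.0], [0.0, -0.001, -1.0]]
ft_force: [0.7, 0.2, -0.4]
grip_width: 0.0002
gripper_force: 0.0
```

```bash
python3 to.py .491 .078 .084 107; python3 - <<'E'
from h import *
import pickle
a=cap("top");b=cap("side");pickle.dump((a,b),open("s3.pkl","wb"))
B=cv2.resize(b["img"][140:240,220:320,::-1],(400,400),interpolation=cv2.INTER_CUBIC)
A=cv2.resize(a["img"][150:210,220:280,::-1],(400,400),interpolation=cv2.INTER_CUBIC)
cv2.imwrite("pics/k3.png",np.hstack([A,B]))
E
```

```text
15.35 [0.49   0.0782 0.2064] [ 0.66  0.21 -0.44] [ -4.6  17.7  85.1  -0.   77.3 -21.6] (array([-0.002,  0.003,  0.408]), array([-0.001, -0.   , -0.   ]))
```

View pics/k3.png

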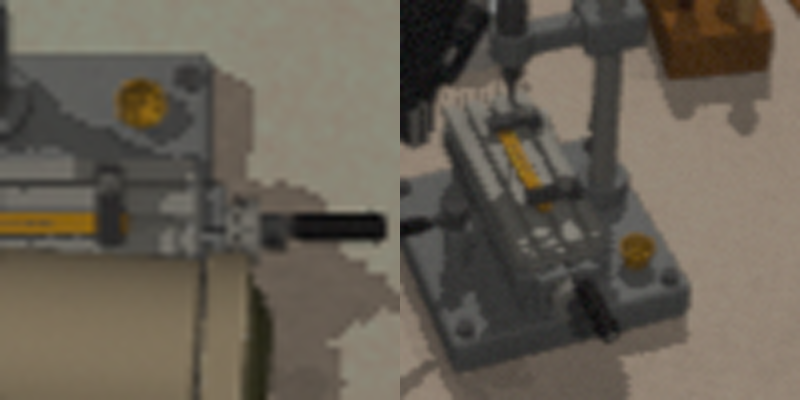

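```bash
python3 - <<'E'
from h import *
import pickle
a,b=pickle.load(open("s3.pkl","rb"))
f=lambda x,y:(220+(x+.5)/6.667-.5,150+(y+.5)/6.667-.5)
g=lambda x,y:(220+(x-400+.5)/4-.5,140+(y+.5)/4-.5)
print(atz(a,*f(337,226),.112),atz(a,*f(337,226),.1),px3(a,*f(337,226)),px3(a,*f(300,226)))
print(tri(a,f(337,226),b,g(597,307)))
E
```

```text
[ 0.58460352 -0.03631536  0.112     ] [ 0.5861417  -0.03691061  0.1       ] [ 0.58360809 -0.03593015  0.11976571] [ 0.5844052  -0.01609465  0.11620428]
(array([ 0.5848673 , -0.03634308,  0.11658687]), np.float64(0.0017618578449106763))
```

Request:
step_arm([
  [[0, 0, 0.06], [0, 0, 0]],
  [[0, 0, 0.13], [0, 0, 0]],
  [[0, 0, 0.2], [0, 0, 0]],
  [[0, 0, 0.27], [0, 0, 0]],
  [[0, 0, 0.33], [0, 0, 0]],
  [[0, 0, 0.38], [0, 0, 0]],
  [[0, 0, 0.408], [0, 0, 0]],
  [[0, 0, 0.408], [0, 0, 0]],
])

```text
time_s: 16.12
position: [0.4901, 0.0773, 0.0828]
tool_rot: [[-0.291, 0.957, -0.003], [0.957, 0.291, 0.0], [0.001, -0.003, -1.0]]
ft_force: [0.2, -0.4, -0.1]
grip_width: 0.0002
gripper_force: 0.0
```

```bash
python3 to.py .491 .078 .084 107
```

```text
16.1167 [0.4901 0.0773 0.0828] [ 0.24 -0.43 -0.09] [ -4.7  26.3  95.3  -0.   58.6 -21.6] (array([ 0.001,  0.003, -0.004]), array([-0.004, -0.001, -0.002]))
```

```bash
cat > lev.py <<'E'
import sys
from h import *
from to import frac
P=np.array([.533,.122])
o=env.observe();p=o["position"];F=o["ft_force"];R=o["tool_rot"]
print("t",o["time_s"],p.round(4),"F",F.round(1),"F tool",(R.T@F).round(1),"torque about pivot/52mm",((p[0]-P[0])*F[1]-(p[1]-P[1])*F[0])/.052)
for a in sys.argv[1:]:
    f=float(a);r=np.array([-np.cos(f),np.sin(f)]);t=np.array([np.sin(f),np.cos(f)])
    q=P+.052*r-.018*t
    print(f,frac([*q,.083],90-np.degrees(f)))
E
python3 lev.py -.4 -.3 -.2 -.1 0
```

```text
t 16.1167 [0.4901 0.0773 0.0828] F [ 0.2 -0.4 -0.1] F tool [-0.5  0.1  0.1] torque about pivot/52mm 0.5613076750557813
-0.4 (array([ 0.023,  0.014, -0.001]), array([-0.003, -0.001, -0.134]))
-0.3 (array([ 0.04 ,  0.007, -0.001]), array([-0.004, -0.001, -0.006]))
-0.2 (array([ 0.058,  0.002, -0.001]), array([-0.004, -0.001,  0.121]))
-0.1 (array([ 0.076, -0.002, -0.001]), array([-0.004, -0.001,  0.248]))
0.0 (array([ 0.094, -0.003, -0.001]), array([-0.004, -0.001,  0.375]))
```

Advance to φ≈−0.1, turning along; the lever should be met on the way at about 1 N.

Request:
step_arm([
  [[0.01, 0.004, 0], [0, 0, 0]],
  [[0.02, 0.005, 0], [0, 0, 0]],
  [[0.03, 0.006, 0], [0, 0, 0]],
  [[0.04, 0.007, 0], [0, 0, 0]],
  [[0.046, 0.005, 0], [0, 0, 0.04]],
  [[0.052, 0.003, 0], [0, 0, 0.08]],
  [[0.058, 0.002, 0], [0, 0, 0.12]],
  [[0.064, 0.001, 0], [0, 0, 0.16]],
  [[0.07, 0, 0], [0, 0, 0.2]],
  [[0.076, -0.002, 0], [0, 0, 0.248]],
])

```text
time_s: 16.95
position: [0.4834, 0.0998, 0.085]
tool_rot: [[-0.1, 0.995, 0.002], [0.995, 0.1, -0.0], [-0.0, 0.002, -1.0]]
ft_force: [0.5, -1.8, -0.8]
grip_width: -0.0003
gripper_force: 0.5
```

```bash
python3 lev.py 0 .1 .2 .3 .4
```

```text
t 16.95 [0.4834 0.0998 0.085 ] F [ 0.5 -1.8 -0.8] F tool [-1.8  0.3  0.8] torque about pivot/52mm 1.9083542326525926
0.0 (array([ 0.015, -0.007,  0.007]), array([0.002, 0.001, 0.128]))
0.1 (array([ 0.033, -0.01 ,  0.007]), array([0.002, 0.   , 0.255]))
0.2 (array([ 0.051, -0.012,  0.006]), array([0.002, 0.   , 0.382]))
0.3 (array([ 0.069, -0.011,  0.006]), array([0.002, 0.   , 0.51 ]))
0.4 (array([ 0.087, -0.009,  0.006]), array([0.002, 0.   , 0.637]))
```

Request:
step_arm([
  [[0.007, -0.003, 0], [0, 0, 0.06]],
  [[0.015, -0.006, 0.002], [0, 0, 0.12]],
  [[0.021, -0.008, 0.004], [0, 0, 0.17]],
  [[0.028, -0.009, 0.004], [0, 0, 0.22]],
  [[0.035, -0.01, 0.004], [0, 0, 0.27]],
  [[0.042, -0.011, 0.004], [0, 0, 0.32]],
  [[0.049, -0.012, 0.004], [0, 0, 0.37]],
  [[0.056, -0.012, 0.004], [0, 0, 0.42]],
  [[0.063, -0.012, 0.004], [0, 0, 0.47]],
  [[0.069, -0.011, 0.004], [0, 0, 0.51]],
])

```text
time_s: 17.78
position: [0.4778, 0.1201, 0.0837]
tool_rot: [[0.296, 0.955, 0.001], [0.955, -0.296, -0.0], [0.0, 0.001, -1.0]]
ft_force: [0.2, -0.4, 0.5]
grip_width: -0.0001
gripper_force: 0.5
```

```bash
python3 lev.py .4 .5 .6 .7
```

```text
t 17.7833 [0.4778 0.1201 0.0837] F [ 0.2 -0.4  0.5] F tool [-0.3  0.3 -0.5] torque about pivot/52mm 0.41053752703181834
0.4 (array([ 0.018, -0.004,  0.002]), array([ 0.001, -0.   ,  0.127]))
0.5 (array([ 0.036, -0.008,  0.002]), array([ 0.001, -0.   ,  0.254]))
0.6 (array([ 0.054, -0.009,  0.002]), array([ 0.001, -0.   ,  0.381]))
0.7 (array([ 0.073, -0.009,  0.002]), array([ 0.001, -0.   ,  0.509]))
```

Request:
step_arm([
  [[0.006, -0.001, 0], [0, 0, 0.04]],
  [[0.012, -0.003, 0], [0, 0, 0.08]],
  [[0.018, -0.004, 0], [0, 0, 0.127]],
  [[0.022, -0.005, 0], [0, 0, 0.15]],
  [[0.025, -0.006, 0], [0, 0, 0.18]],
  [[0.028, -0.007, 0], [0, 0, 0.2]],
  [[0.03, -0.007, 0], [0, 0, 0.22]],
])

```text
time_s: 18.37
position: [0.4783, 0.1293, 0.0834]
tool_rot: [[0.455, 0.891, 0.0], [0.891, -0.455, -0.0], [0.0, 0.0, -1.0]]
ft_force: [-0.3, -0.5, 1.3]
grip_width: 0.0002
gripper_force: 0.5
```

```bash
python3 lev.py .5 .55 .6 .7
```

```text
t 18.3667 [0.4783 0.1293 0.0834] F [-0.3 -0.5  1.3] F tool [-0.6 -0.  -1.3] torque about pivot/52mm 0.6084196534922881
0.5 (array([ 0.006, -0.002,  0.001]), array([ 0.   , -0.   ,  0.035]))
0.55 (array([ 0.015, -0.004,  0.001]), array([ 0.   , -0.   ,  0.099]))
0.6 (array([ 0.024, -0.006,  0.001]), array([ 0.   , -0.   ,  0.163]))
0.7 (array([ 0.042, -0.009,  0.001]), array([ 0.  , -0.  ,  0.29]))
```

Request:
step_arm([
  [[0.004, -0.001, 0], [0, 0, 0.03]],
  [[0.008, -0.002, 0], [0, 0, 0.05]],
  [[0.012, -0.003, 0], [0, 0, 0.08]],
  [[0.015, -0.004, 0], [0, 0, 0.1]],
  [[0.018, -0.005, 0], [0, 0, 0.12]],
  [[0.021, -0.006, 0], [0, 0, 0.14]],
  [[0.024, -0.006, 0], [0, 0, 0.163]],
])

```text
time_s: 18.95
position: [0.4799, 0.1363, 0.0832]
tool_rot: [[0.565, 0.825, -0.0], [0.825, -0.565, -0.0], [-0.0, -0.0, -1.0]]
ft_force: [-1.0, -2.6, 1.1]
grip_width: -0.0001
gripper_force: 1.4
```

```bash
python3 lev.py .65 .7 .8; python3 - <<'E'
from h import *
b=cap("side");a=cap("top")
B=cv2.resize(b["img"][150:220,190:260,::-1],(400,400),interpolation=cv2.INTER_CUBIC)
A=cv2.resize(a["img"][170:240,190:260,::-1],(400,400),interpolation=cv2.INTER_CUBIC)
cv2.imwrite("pics/l.png",np.hstack([A,B]))
E
```

```text
t 18.95 [0.4799 0.1363 0.0832] F [-1.  -2.6  1.1] F tool [-2.7  0.7 -1.1] torque about pivot/52mm 2.969814881542663
0.65 (array([ 0.009, -0.003,  0.001]), array([-0.   ,  0.   ,  0.062]))
0.7 (array([ 0.018, -0.005,  0.001]), array([-0.   ,  0.   ,  0.126]))
0.8 (array([ 0.036, -0.009,  0.   ]), array([-0.   ,  0.   ,  0.253]))
```

View pics/l.png

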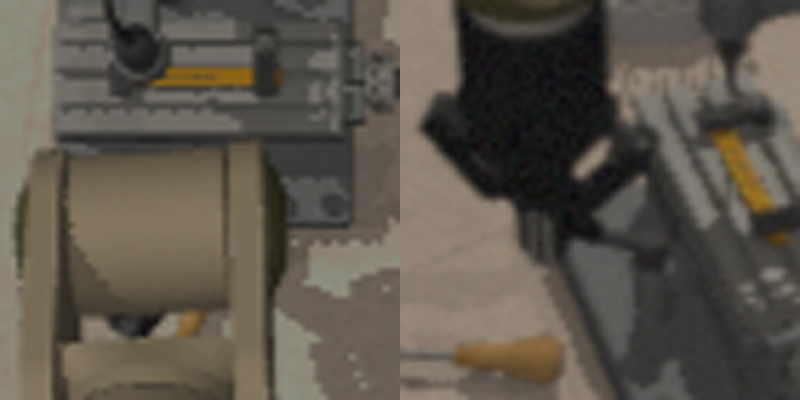

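Side view: shut fingers (540,235) against the lever's handle, which has swung along; force is starting to rise. Nip comes next, so small steps.

Request:
step_arm([
  [[0.003, -0.001, 0], [0, 0, 0.02]],
  [[0.006, -0.002, 0], [0, 0, 0.04]],
  [[0.009, -0.003, 0], [0, 0, 0.062]],
  [[0.012, -0.004, 0], [0, 0, 0.08]],
  [[0.012, -0.004, 0], [0, 0, 0.08]],
])

```text
time_s: 19.47
position: [0.4804, 0.1392, 0.0829]
tool_rot: [[0.616, 0.788, -0.002], [0.788, -0.616, -0.002], [-0.003, -0.0, -1.0]]
ft_force: [-4.0, -9.2, 2.6]
grip_width: -0.0001
gripper_force: 4.5
```

```bash
python3 lev.py .7 .75 .8
```

```text
t 19.4667 [0.4804 0.1392 0.0829] F [-4.  -9.2  2.6] F tool [-9.7  2.5 -2.6] torque about pivot/52mm 10.562928716075312
0.7 (array([ 0.009, -0.002, -0.   ]), array([-0.   ,  0.003,  0.046]))
0.75 (array([ 0.018, -0.005, -0.   ]), array([-0.   ,  0.003,  0.11 ]))
0.8 (array([ 0.027, -0.007, -0.   ]), array([-0.   ,  0.003,  0.173]))
```

Request:
step_arm([
  [[0.003, -0.001, 0], [0, 0, 0.01]],
  [[0.006, -0.001, 0], [0, 0, 0.02]],
  [[0.006, -0.001, 0], [0, 0, 0.02]],
  [[0.006, -0.001, 0], [0, 0, 0.02]],
])

```text
time_s: 19.8
position: [0.4809, 0.1403, 0.0829]
tool_rot: [[0.628, 0.778, -0.003], [0.778, -0.628, -0.003], [-0.004, -0.001, -1.0]]
ft_force: [-6.1, -11.0, 2.1]
grip_width: 0.0004
gripper_force: 6.0
```

```bash
python3 lev.py .7
```

```text
t 19.8 [0.4809 0.1403 0.0829] F [ -6.1 -11.    2.1] F tool [-12.4   2.1  -2. ] torque about pivot/52mm 13.17371479293887
0.7 (array([ 0.005, -0.001, -0.   ]), array([-0.001,  0.005,  0.027]))
```

Nipped at about 13 N. Back off and lift.

Request:
step_arm([
  [[-0.006, 0, 0], [0, 0, 0]],
  [[-0.02, 0, 0], [0, 0, 0]],
  [[-0.05, 0, 0], [0, 0, 0]],
  [[-0.08, 0, 0], [0, 0, 0]],
  [[-0.1, 0, -0.05], [0, 0, 0]],
  [[-0.1, 0, -0.15], [0, 0, 0]],
  [[-0.1, 0, -0.28], [0, 0, 0]],
  [[-0.1, 0, -0.4], [0, 0, 0]],
  [[-0.1, 0, -0.5], [0, 0, 0]],
  [[-0.1, 0, -0.5], [0, 0, 0]],
])

```text
time_s: 20.63
position: [0.4648, 0.1181, 0.2388]
tool_rot: [[0.628, 0.778, 0.011], [0.778, -0.628, 0.001], [0.007, 0.008, -1.0]]
ft_force: [-0.3, 0.0, 0.8]
grip_width: 0.0001
gripper_force: 0.0
```

Request:
step_arm([
  [[-0.12, 0, 0], [0, 0, 0]],
  [[-0.24, 0, 0], [0, 0, 0]],
  [[-0.36, 0, 0], [0, 0, 0]],
  [[-0.48, 0, 0], [0, 0, 0]],
  [[-0.6, 0, 0], [0, 0, 0]],
  [[-0.6, 0, 0], [0, 0, 0]],
  [[-0.6, 0, 0], [0, 0, 0]],
  [[-0.6, 0, 0], [0, 0, 0]],
])

```text
time_s: 21.3
position: [0.3502, -0.0218, 0.233]
tool_rot: [[0.628, 0.778, 0.0], [0.778, -0.628, 0.0], [0.001, 0.0, -1.0]]
ft_force: [0.1, -0.2, -0.5]
grip_width: 0.0002
gripper_force: 0.0
```

```bash
python3 - <<'E'
from h import *
b=cap("side");a=cap("top")
B=cv2.resize(b["img"][130:240,200:310,::-1],(400,400),interpolation=cv2.INTER_CUBIC)
A=cv2.resize(a["img"][140:230,190:280,::-1],(400,400),interpolation=cv2.INTER_CUBIC)
cv2.imwrite("pics/f.png",np.hstack([A,B]))
E
```

```text
(no output)
```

View pics/f.png

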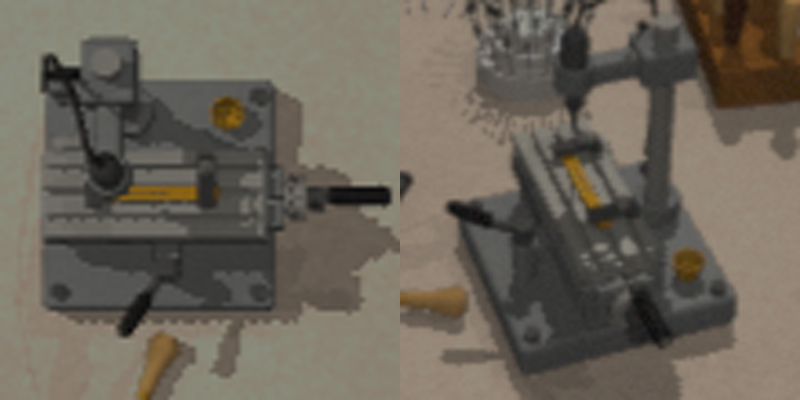

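The top view shows the crank handle straight up, in line with the screw at (358,196). The lock lever has swung to (135,310), and the graver (155,365) and cup (228,112) are where they were. Handing in.

```bash
python3 -c "
from h import *
print(close_job())"
```

```text
the job is handed in; nothing more can be done
None
```

The job is handed in, though the verdict wasn't shown to me: I felt the stop at about 11 N, brought the crank clockwise to handle straight up with the slack taken up, nipped the lock lever at about 13 N, and finished clear of everything at about 21 s.

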